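# Set a washer drive pulley to its mark and pin it

### The arm

A 6-joint arm with a two-finger parallel gripper is mounted at the origin on the work surface. World frame = base frame: x ahead of the robot, y to its left, z up, the work surface at z = 0. Lengths are in m, angles in rad, forces in N, time in s.
With the tool pointing down it reaches from about 0.35 to 0.775 m from the base axis. Payload 5.5 kg.
Tool frame: the origin (TCP) lies on the centre line of the jaws, within the pads' length; the fingertips stand 11 mm ahead of it and the grasp point (between the pads) lies 8 mm behind it (env.tip_extent is the distance from the TCP to the fingertips, in m); z points along the fingers, y is the line along which they close (so a half turn about z gives the same grasp; the last joint's range is limited). The gripper opens to 85 mm and grips with 20 to 120 N. Pads are 22 mm wide; open, the fingers measure 114 mm over their backs; the gripper's body (76 mm by 85 mm) begins 54 mm behind the grasp point. The pads swing forward as they close: fully open they stand 13 mm farther back than shut.
Start: joints at [-0.14, 0.313, 0.046, 1.304, 0, 1.431], TCP at [0.575, -0, 0.242] pointing down, gripper open.
Joint ranges: [-2.76, 2.76], [-0.86, 1.69], [-1.03, 1.26], [-2.2, 2.34], [-1.47, 1.5], [-3.14, 3.14]. Speed limits (rad/s): [2.57, 2.57, 3.14, 3.14, 3.14, 3.14].

### API

Orientations are given as a unit quaternion [w, x, y, z].
In Python, from workcell import env gives the robot as it stands.
- The arm moves only by the shell command python3 -m jog 'ROWS' [FORCE]. ROWS is JSON, a list of rows, each a list of 5 numbers: the gripper's target within -1 to 1 (shut at 1, half-way at 0, fully open at -1), then the shift along the tool's x, y, z in m, then the turn about the tool's z in degrees. In form: [[fingers, tx, ty, tz, turn], ...]. A call has 1 to 5 rows; each row shifts and turns the commanded pose from where the row before left it, along the tool's axes as they then stand; what a row does not reach is not made up. A row lasts 1/12 s, in which the tool goes at most 41.7 mm and 7.16 degrees, less where a joint would pass 70% of its speed; a pose out of reach is approached as far as the arm can. A call is refused whole if a number of a shift passes 0.0417 or a number of a turn 7.16, either way. A call with a gripper value outside its range is refused whole. The fingers move at their own pace and stop on an object; FORCE is the grip in N (left out, the last holds). Time passes only in rows, so rows that do not move let the fingers close. It gives the time, the measured TCP pose, the force, the opening and the grip force at its end, in the units of the state.
- env.get_state(): the state, without advancing time (a new reading comes with each control period).
- env.read_camera(name): name is "scene" or "side" or "wrist"; returns a dict with "img" (384x512x3 uint8, red, green, blue), "fov_y" (degrees; the focal length in pixels is half the picture's height over the tangent of half this angle, whatever the lens; pixels are square), "cx", "cy" (the principal point, pixels), "D" ([k1, k2, p1, p2, k3] as OpenCV has them; the pictures are not rectified), "T" (4x4, takes a point from camera to world coordinates). Camera axes: x right, y up, looking along -z (the intrinsics and any distortion apply to the point x, -y, -z); pixel columns grow to the right and rows downward; lengths in m; the calibration is good to about 2 mm. A picture is of the moment at which its call begins. There is no depth.
- env.hand_in(): hands the job in; it is judged then, once.
The state is a dict: "clock": time; "joint_pos": joint angles; "qvel": joint speeds; "tau": joint torques, N m; "tcp_pos": TCP position; "orientation": TCP orientation; "wrist_force": force on the tool from outside, world axes, zero at the start; "ft_torque": the same for the moment, N m; "finger_gap": finger opening in m; "grip_force": force on a finger pad.
Only numpy, scipy, OpenCV 4.12 (cv2) and the standard library are available. Lean on these libraries where they do the work, as an engineer would, in place of code of your own. Each camera call takes 0.05 s, during which the arm holds its last target. There are 200 camera calls.

### The job

On the washer bearing unit, turn the pulley by its rim until its black engraved mark faces the red fixed pointer squarely, and let go of it; press on it only lightly, because the bearing must not be overloaded. Then take the red-headed locking pin out of its holder and seat it fully down through the pulley's hole into the base plate, so that the pulley is locked on its mark, and let go. Leave the yellow tin, the cardboard core and the spanner where they are.

Things in the scene. Friction and masses are not known exactly. Their poses are not given: they have to be found in the camera images.
- unit: Washer bearing unit fixed to the bench: blue base plate 190 x 190 x 20 mm, an aluminium pulley lying flat above it, axis vertical. Origin on the pulley axis at bench height; level x points from the axis to the fixed pointer. Loading the unit (pulley included) with more than 30 N spoils its bearing; it does not give way.
- face_center (a point): Nominal centre of the pulley's flat face, on its axis, 52 mm above the bench. Units differ: the true face lies up to 9 mm higher or lower, which is not reported; find it by feel. The pulley is a solid disc 180 mm in diameter, 22 mm thick, too wide to grip.
- pulley_rim (a point): A point on the fixed unit's axis at nominal mid height of the pulley's rim (41 mm). To turn the pulley, drag its face near the edge (60 to 85 mm from the axis) with closed fingertips. It takes 0.15 N m (2 N at the rim) and stays where left. Friction of tips on the face is 0.5 or more: a light press of 5 to 15 N drags it, perhaps with some slip.
- pulley (a joint): Pulley angle in rad, growing counter-clockwise seen from above. At 0 (and every whole turn) its black engraved mark, 5 x 34 mm at the edge of the face, faces the pointer and its pin hole lies over the base plate's hole. Turns either way without stops; starts 0.5 to 1.9 rad counter-clockwise of the pointer.
- pointer_tip (a point): Tip of the red pointer, fixed to the unit, 94 mm from the axis. The pointer's top is 59 mm above the bench. Its bracket stands outside the rim on the unit's +x side, 50 mm wide, 94 to 154 mm from the axis.
- lock_hole (a point): Centre of the mouth of the locking hole in the base plate: 55 mm from the axis, opposite the pointer, 20 mm above the bench, 15 mm in diameter, 16 mm deep (floor 4 mm above the bench), chamfered. The pulley has a 15 mm chamfered through hole, 55 mm from its axis, opposite its mark.
- pin_head (a point): Centre of the red cylindrical head of the loose locking pin: head 20 mm in diameter, 30 mm high, grasped from above. Below it a steel shank 12 mm in diameter, 76 mm long, with a tapered tip 91 mm below this point. z points up the pin. 90 g. It starts upright in the holder.
- pin_tip (a point): Lower end of the locking pin, on its axis: 10 mm above the bench in the holder, 4 mm above it when fully seated in the unit.
- holder: Fixed black holder block 70 x 70 x 40 mm in which the pin stands in a hole 30 mm deep; origin at the centre of its underside.
- grease: Bystander: closed yellow tin, 64 mm in diameter, 75 mm high; origin at the centre of its underside.
- core: Bystander: cardboard roll core standing on end, 76 mm in diameter, 55 mm high; origin at the centre of its underside.
- spanner: Bystander: steel spanner 170 mm long lying flat; origin near its middle.
- pin: The loose locking pin described under its head and tip; its origin is its lower end.
Things that resemble listed ones, but are neither listed nor needed, are in the scene too. There is more than one size of the pin; the job needs the smallest.

How it is judged:
By the outcome, as a careful person would: the job done as asked, in the order asked, and still so for the second after the job is handed in, with the robot touching nothing.
It also fails if it takes over 72 s, if anything falls off the work surface, if the arm or the gripper's body presses on something with over 40 N, if the wrist force passes 120 N, or if a joint passes its speed limit or range.

## Working session

There is one attempt and no reset: what is moved stays moved. The work goes in short steps, Python scripts to look and compute and a shell command to move; the robot and the scene stay as the last step left them, time stands still between calls to the robot, and variables do not carry over. Pictures are saved under pics/ and viewed, at most 10 in all, crops included, and the job is handed in when it is done.

```bash
mkdir -p pics; cat > h.py <<'E'
import numpy as np, cv2
from workcell import env
def snap(cam,fn,crop=None,scale=1):
    c=env.read_camera(cam); im=c["img"][:,:,::-1]
    np.savez('pics/'+fn+'.npz',**c)
    if crop: x0,y0,x1,y1=crop; im=im[y0:y1,x0:x1]
    if scale!=1: im=cv2.resize(im,None,fx=scale,fy=scale,interpolation=cv2.INTER_CUBIC)
    cv2.imwrite('pics/'+fn+'.png',im); return c
def K(c):
    f=c["img"].shape[0]/2/np.tan(np.radians(float(c["fov_y"]))/2)
    return np.array([[f,0,float(c["cx"])],[0,f,float(c["cy"])],[0,0,1]])
def p2w(c,uv,z):
    n=cv2.undistortPoints(np.array([[uv]],float),K(c),np.array(c["D"],float))[0,0]
    T=np.array(c["T"]); d=T[:3,:3]@np.array([n[0],-n[1],-1]); o=T[:3,3]
    return o+d*(z-o[2])/d[2]
def w2p(c,P):
    T=np.array(c["T"]); q=(np.array(P)-T[:3,3])@T[:3,:3]
    q=q*[1,-1,-1]
    return cv2.projectPoints(q.reshape(-1,1,3),np.zeros(3),np.zeros(3),K(c),np.array(c["D"],float))[0][:,0]
def load(fn): return dict(np.load('pics/'+fn+'.npz'))
E
python3 - <<'E'
from h import *
a=snap("scene","s1",scale=1.5);b=snap("side","d1",scale=1.5)
for c in(a,b): print(np.round(c["T"],3),c["fov_y"])
print(env.get_state())
E
```

```text
[[-0.593 -0.51   0.623  1.301]
 [ 0.805 -0.369  0.464  0.563]
 [-0.007  0.777  0.629  0.836]
 [ 0.     0.     0.     1.   ]] 50.192156509710635
[[-0.992  0.088 -0.093  0.449]
 [-0.128 -0.628  0.768  0.839]
 [ 0.009  0.773  0.634  0.753]
 [ 0.     0.     0.     1.   ]] 44.46199792103985
{'clock': 0.1, 'joint_pos': array([-1.39625646e-01,  3.13960970e-01,  4.50806062e-02,  1.30359997e+00,
        4.01107121e-06,  1.43117769e+00]), 'qvel': array([ 3.86603317e-05, -3.57362895e-03,  2.08773264e-03,  2.50814485e-03,
       -2.91382493e-04, -6.51470686e-04]), 'tau': array([ 3.58776997e-03, -4.81727242e+01,  2.99244744e+01,  1.27543980e-02,
       -1.12281841e-04,  1.60051752e-05]), 'tcp_pos': array([5.74557491e-01, 3.89864686e-05, 2.41472833e-01]), 'orientation': array([-6.73658274e-04,  7.07109011e-01,  7.07104050e-01, -5.05131148e-04]), 'wrist_force': array([-0.04636184, -0.66071596, -0.13777124]), 'ft_torque': array([-0.01550449, -0.00908453,  0.04112756]), 'grip_force': 0.0, 'finger_gap': 0.08549114166168847}
```

View pics/s1.png

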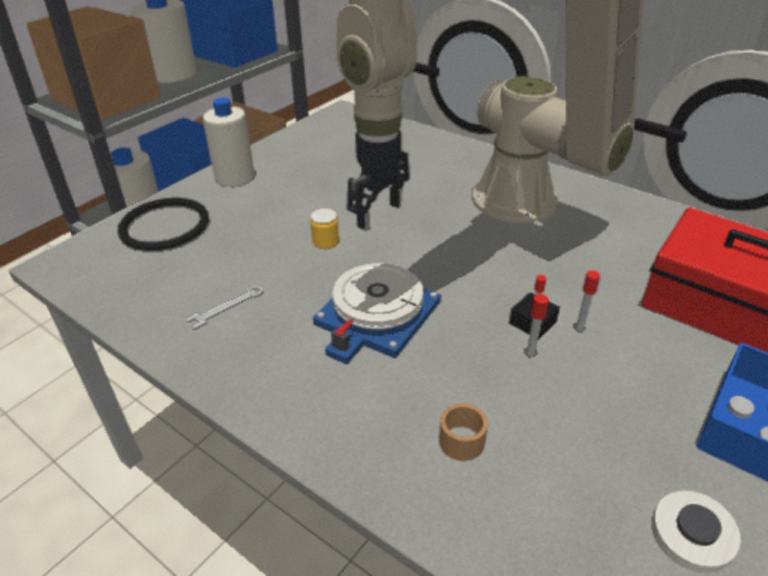

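View pics/d1.png

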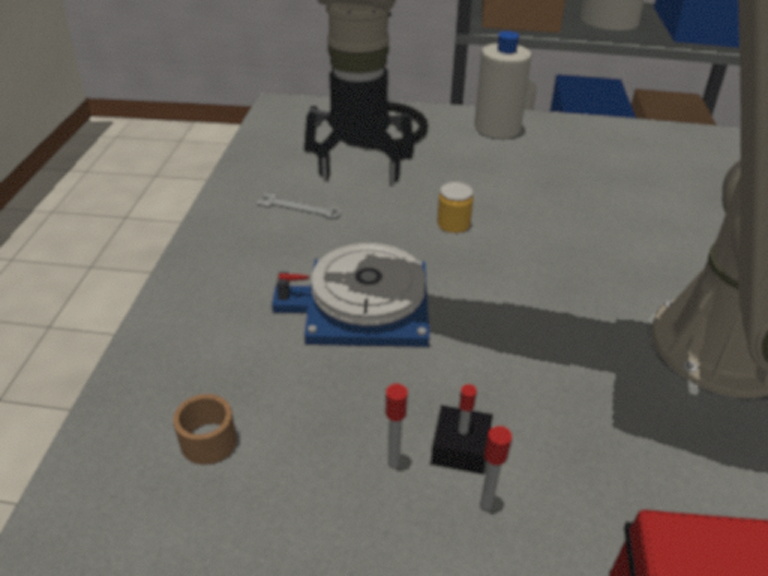

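Scene picture (1.5x): pulley centre near (378,290), mark at (410,302), pointer tip near (350,322), pin in its holder with head at (540,284), and two larger pins at (591,283) and (539,307). Side picture: pulley centre (369,275), mark (366,305), pointer tip (312,278), and pin head (468,398).

```bash
cat > m.py <<'E'
from h import *
a=load("s1");b=load("d1")
def tri(p,q):
    A=[];B=[]
    for c,uv in((a,p),(b,q)):
        uv=np.array(uv)/1.5
        P0=p2w(c,uv,0);o=np.array(c["T"])[:3,3];d=(P0-o)/np.linalg.norm(P0-o)
        M=np.eye(3)-np.outer(d,d);A.append(M);B.append(M@o)
    return np.linalg.lstsq(np.vstack(A),np.hstack(B),rcond=None)[0].round(4)
for n,p,q in[("center",(378,290),(369,275)),("mark",(410,302),(366,306)),("ptip",(352,322),(312,278)),("pinhead top",(541,279),(468,390)),("big1top",(592,276),(498,434)),("big2top",(540,300),(397,391)),("big1 foot",(580,329),(489,507)),("big2 foot",(531,353),(395,466)),("core top c",(464,417),(204,413)),("tin top",(324,217),(456,191))]: print(n,tri(p,q))
print([p2w(b,np.array(q)/1.5,z).round(4) for q,z in(((369,275),.052),((312,278),.059),((468,390),.116),((497,483),0),((456,191),.075),((205,447),0))])
E
python3 m.py
```

```text
center [ 0.5618 -0.0194  0.0585]
mark [0.5561 0.0544 0.0594]
ptip [ 0.6531 -0.0131  0.0456]
pinhead top [0.404  0.25   0.1104]
big1top [0.3708 0.3336 0.1351]
big2top [0.4883 0.2845 0.134 ]
big1 foot [ 0.364   0.3352 -0.0042]
big2 foot [ 0.4852  0.2878 -0.0026]
core top c [0.7335 0.2841 0.0562]
tin top [ 0.4352 -0.2713  0.0693]
[array([ 0.5625, -0.0303,  0.052 ]), array([ 0.6489, -0.0017,  0.059 ]), array([0.4039, 0.2531, 0.116 ]), array([0.3544, 0.3003, 0.    ]), array([ 0.4348, -0.2662,  0.075 ]), array([ 0.7373,  0.2961, -0.    ])]
```

```bash
python3 - <<'E'
from h import *
c=snap("wrist","w1",scale=1.5)
print(np.round(c["T"],3),c["fov_y"])
for P in((.5618,-.0194,.0585),(.404,.25,.116)): print(w2p(c,[P])*1.5)
E
```

```text
[[ 1.    -0.001  0.001  0.575]
 [ 0.001  0.952  0.305  0.078]
 [-0.002 -0.305  0.952  0.373]
 [ 0.     0.     0.     1.   ]] 59.708111177624424
[[360.75208966 272.49966993]]
[[  23.30358179 -230.60354306]]
```

View pics/w1.png

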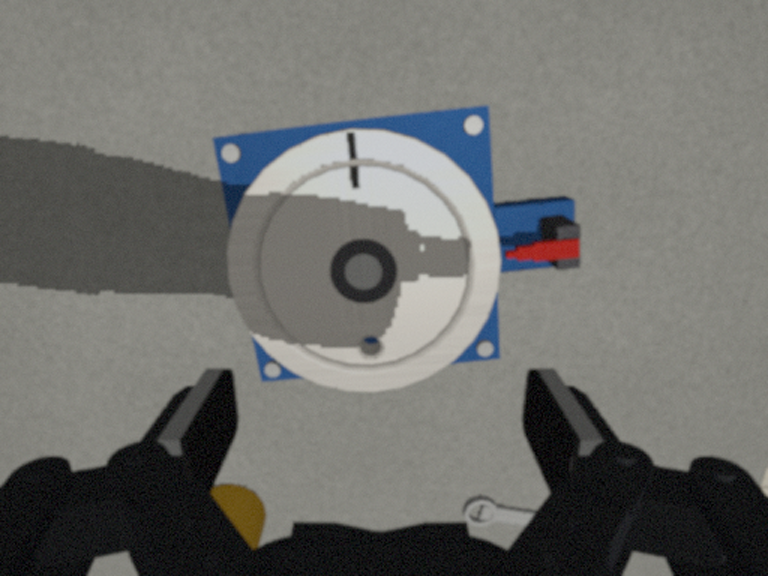

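Wrist picture (1.5x): hub (363,271), mark from (350,134) to (356,187), pulley hole (371,346), pointer tip (507,254) with its bracket end at (580,249), and screws at (230,153), (473,125), (485,349) and (272,370).

```bash
python3 - <<'E'
from h import *
c=load("w1")
P=lambda u,v,z:p2w(c,(u/1.5,v/1.5),z)
ss=[P(*s,.020) for s in((230,153),(473,125),(485,349),(272,370))]
print("screw c",np.mean(ss,0).round(4)); 
for i in range(4):
  d=ss[(i+1)%4]-ss[i];print(np.linalg.norm(d).round(4),np.degrees(np.arctan2(d[1],d[0])).round(1))
tip=P(507,254,.057);end=P(580,249,.059)
print("tip",tip.round(4),"ptr dir",np.degrees(np.arctan2(*(end-tip)[1::-1])))
for z in(.045,.052,.058):
  h=P(363,271,z);m1=P(350,134,z);m2=P(356,187,z);ho=P(371,346,z);L=P(228,262,z);R=P(500,258,z)
  an=lambda d:np.degrees(np.arctan2(d[1],d[0])).round(2)
  print(z,h.round(4),"dia",np.linalg.norm(L-R).round(4),"hole r",np.linalg.norm(ho-h).round(4),"mark r",np.linalg.norm(m1-h).round(4),"mark ang",an(m1-h),an(m1-m2),an(h-ho),an(m1-ho),"tip",an(tip-h),np.linalg.norm((tip-h)[:2]).round(4))
E
```

```text
screw c [ 0.5633 -0.0192  0.02  ]
0.1679 6.3
0.1681 -83.6
0.168 -173.6
0.1683 96.4
tip [ 0.6575 -0.0071  0.057 ] ptr dir 4.93942882767733
0.045 [ 0.5628 -0.0225  0.045 ] dia 0.1857 hole r 0.0566 mark r 0.0909 mark ang 94.71 95.8 95.28 94.93 tip 9.28 0.0959
0.052 [ 0.5631 -0.0204  0.052 ] dia 0.1817 hole r 0.0554 mark r 0.089 mark ang 94.71 95.8 95.28 94.93 tip 8.03 0.0953
0.058 [ 0.5633 -0.0185  0.058 ] dia 0.1783 hole r 0.0543 mark r 0.0873 mark ang 94.71 95.8 95.28 94.93 tip 6.94 0.0949
```

```bash
python3 -m jog '[[1,0.0034,-0.0148,0.028,0],[1,0.0034,-0.0148,0.028,0],[1,0.0034,-0.0148,0.028,0],[1,0.0034,-0.0148,0.028,0],[1,0.0034,-0.0148,0.028,0]]' 30; python3 -m jog '[[1,0,0,0.006,0],[1,0,0,0.006,0],[1,0,0,0.004,0],[1,0,0,0,0],[1,0,0,0,0]]'; python3 -c "
from workcell import env
print(env.tip_extent)"
```

```text
clock: 0.57
tcp_pos: [0.5, 0.0172, 0.101]
orientation: [-0.0, 0.707, 0.707, -0.0]
wrist_force: [0.6, 0.0, -0.1]
finger_gap: 0.0254
grip_force: 0.0
clock: 0.98
tcp_pos: [0.5033, 0.0166, 0.0877]
orientation: [0.001, 0.707, 0.707, 0.001]
wrist_force: [0.6, -0.1, -0.1]
finger_gap: -0.0001
grip_force: 0.0
0.011
```

```bash
python3 -m jog '[[1,0,0,0.006,0],[1,0,0,0.006,0],[1,0,0,0.003,0],[1,0,0,0,0],[1,0,0,0,0]]'; python3 -m jog '[[1,0,0,0.001,0],[1,0,0,0,0]]';python3 -m jog '[[1,0,0,0.001,0],[1,0,0,0,0]]'
```

```text
clock: 1.4
tcp_pos: [0.5016, 0.0169, 0.0717]
orientation: [0.0, 0.707, 0.707, 0.0]
wrist_force: [0.1, 0.4, 4.1]
finger_gap: 0.0004
grip_force: 1.6
clock: 1.57
tcp_pos: [0.5015, 0.017, 0.0712]
orientation: [0.0, 0.707, 0.707, 0.0]
wrist_force: [-1.4, 0.7, 9.7]
finger_gap: -0.0001
grip_force: 4.9
clock: 1.73
tcp_pos: [0.5014, 0.0171, 0.0707]
orientation: [0.0, 0.707, 0.707, 0.0]
wrist_force: [-3.7, 0.9, 14.2]
finger_gap: -0.0001
grip_force: 7.5
```

```bash
python3 - <<'E'
import numpy as np
a=np.radians(149.6-np.arange(0,31)*88/30);p=.0718*np.c_[np.cos(a),np.sin(a)]
d=np.diff(p,axis=0)
r=[f"[1,{y:.4f},{x:.4f},0,0]" for x,y in d]
for i in range(0,30,5):print(",".join(r[i:i+5]))
E
python3 -m jog '[[1,0,0,-0.001,0],[1,0,0,0,0]]'
```

```text
[1,0.0031,0.0019,0,0],[1,0.0030,0.0021,0,0],[1,0.0029,0.0022,0,0],[1,0.0028,0.0024,0,0],[1,0.0027,0.0025,0,0]
[1,0.0025,0.0027,0,0],[1,0.0024,0.0028,0,0],[1,0.0022,0.0029,0,0],[1,0.0021,0.0030,0,0],[1,0.0019,0.0031,0,0]
[1,0.0018,0.0032,0,0],[1,0.0016,0.0033,0,0],[1,0.0014,0.0034,0,0],[1,0.0013,0.0035,0,0],[1,0.0011,0.0035,0,0]
[1,0.0009,0.0036,0,0],[1,0.0007,0.0036,0,0],[1,0.0005,0.0036,0,0],[1,0.0003,0.0037,0,0],[1,0.0002,0.0037,0,0]
[1,-0.0000,0.0037,0,0],[1,-0.0002,0.0037,0,0],[1,-0.0004,0.0037,0,0],[1,-0.0006,0.0036,0,0],[1,-0.0008,0.0036,0,0]
[1,-0.0010,0.0035,0,0],[1,-0.0011,0.0035,0,0],[1,-0.0013,0.0034,0,0],[1,-0.0015,0.0034,0,0],[1,-0.0017,0.0033,0,0]
clock: 1.9
tcp_pos: [0.5015, 0.017, 0.0713]
orientation: [0.001, 0.707, 0.707, 0.0]
wrist_force: [-0.7, 0.0, 7.9]
finger_gap: -0.0005
grip_force: 4.0
```

```bash
python3 -m jog '[[1,0.0031,0.0019,0,0],[1,0.0030,0.0021,0,0],[1,0.0029,0.0022,0,0],[1,0.0028,0.0024,0,0],[1,0.0027,0.0025,0,0]]'
```

```text
clock: 2.32
tcp_pos: [0.5126, 0.0311, 0.0712]
orientation: [0.001, 0.707, 0.707, -0.0]
wrist_force: [-3.0, -2.1, 8.7]
finger_gap: 0.0001
grip_force: 4.1
```

Dragging nicely at about 9 N.

```bash
python3 -m jog '[[1,0.0025,0.0027,0,0],[1,0.0024,0.0028,0,0],[1,0.0022,0.0029,0,0],[1,0.0021,0.0030,0,0],[1,0.0019,0.0031,0,0]]'
python3 -m jog '[[1,0.0018,0.0032,0,0],[1,0.0016,0.0033,0,0],[1,0.0014,0.0034,0,0],[1,0.0013,0.0035,0,0],[1,0.0011,0.0035,0,0]]'
```

```text
clock: 2.73
tcp_pos: [0.5271, 0.0423, 0.0712]
orientation: [0.001, 0.707, 0.707, 0.0]
wrist_force: [-2.2, -0.7, 7.9]
finger_gap: -0.0002
grip_force: 4.1
clock: 3.15
tcp_pos: [0.544, 0.0496, 0.0712]
orientation: [0.001, 0.707, 0.707, 0.0]
wrist_force: [-2.6, -1.1, 8.1]
finger_gap: 0.0
grip_force: 4.1
```

```bash
python3 -m jog '[[1,0.0009,0.0036,0,0],[1,0.0007,0.0036,0,0],[1,0.0005,0.0036,0,0],[1,0.0003,0.0037,0,0],[1,0.0002,0.0037,0,0]]'
python3 -m jog '[[1,0,0.0037,0,0],[1,-0.0002,0.0037,0,0],[1,-0.0004,0.0037,0,0],[1,-0.0006,0.0036,0,0],[1,-0.0008,0.0036,0,0]]'
python3 -m jog '[[1,-0.0010,0.0035,0,0],[1,-0.0011,0.0035,0,0],[1,-0.0013,0.0034,0,0],[1,-0.0015,0.0034,0,0],[1,-0.0017,0.0033,0,0]]'; python3 -m jog '[[1,0,0,0,0],[1,0,0,0,0]]'
```

```text
clock: 3.57
tcp_pos: [0.562, 0.0524, 0.0712]
orientation: [0.0, 0.707, 0.707, 0.0]
wrist_force: [-1.8, -0.5, 8.4]
finger_gap: -0.0001
grip_force: 4.1
clock: 3.98
tcp_pos: [0.5804, 0.0505, 0.0712]
orientation: [0.0, 0.707, 0.707, 0.0]
wrist_force: [-1.7, 0.9, 8.7]
finger_gap: 0.0001
grip_force: 4.1
clock: 4.4
tcp_pos: [0.5975, 0.0441, 0.0712]
orientation: [0.0, 0.707, 0.707, 0.001]
wrist_force: [-2.6, 1.9, 8.0]
finger_gap: -0.0001
grip_force: 3.9
clock: 4.57
tcp_pos: [0.5982, 0.0437, 0.0713]
orientation: [0.001, 0.707, 0.707, 0.001]
wrist_force: [-0.8, 1.4, 6.5]
finger_gap: 0.0001
grip_force: 3.4
```

```bash
python3 -m jog '[[1,0,0,-0.015,0],[1,-0.006,-0.008,-0.033,0],[1,-0.013,-0.009,-0.033,0],[1,-0.013,-0.009,-0.033,0],[1,-0.012,-0.009,-0.033,0]]';python3 -m jog '[[1,0,0,0,0],[1,0,0,0,0]]'; python3 - <<'E'
from h import *
c=snap("wrist","w2")
w2=w2p(c,[(.5633,-.0192,.06)])[0];print(w2)
x,y=w2.astype(int);x0=max(0,x-120);y0=max(0,y-120);print(x0,y0)
im=c["img"][y0:y0+240,x0:x0+240,::-1];cv2.imwrite('pics/w2.png',cv2.resize(im,None,fx=2.5,fy=2.5,interpolation=cv2.INTER_CUBIC))
E
```

```text
clock: 4.98
tcp_pos: [0.5613, -0.0005, 0.2182]
orientation: [-0.0, 0.707, 0.707, -0.0]
wrist_force: [0.1, -0.4, 0.6]
finger_gap: -0.0003
grip_force: 0.0
clock: 5.15
tcp_pos: [0.5633, -0.001, 0.2196]
orientation: [0.002, 0.708, 0.707, 0.001]
wrist_force: [0.0, 0.6, -1.6]
finger_gap: -0.0001
grip_force: 0.0
[252.38425629 187.7940825 ]
132 67
```

View pics/w2.png

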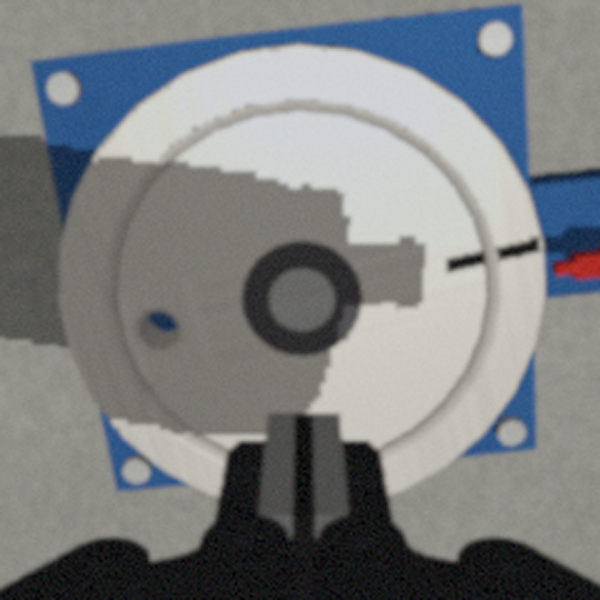

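The crop shows the mark from (448,265) to (537,244), the hole at (159,329), the hub at (302,299), and screws at (63,88), (496,39), (511,432) and (135,471). The mark still sits counter-clockwise of the pointer tip at (553,266).

```bash
python3 - <<'E'
from h import *
c=load("w2")
P=lambda u,v,z:p2w(c,(132+u/2.5,67+v/2.5),z)
an=lambda d:np.degrees(np.arctan2(d[1],d[0])).round(2)
ss=[P(*s,.021) for s in((63,88),(496,39),(511,432),(135,471))]
ctr=np.mean(ss,0)
print("screw c",ctr.round(4),an(ss[1]-ss[0]),an(ss[2]-ss[3]),an(ss[0]-ss[3])-90,an(ss[1]-ss[2])-90)
z=.0605
h=P(302,299,z);m1=P(537,244,z);m2=P(448,265,z);ho=P(159,329,z);t=P(553,266,.057)
print(h.round(4),"mark",an(m1-h),an(m2-h),an(m1-m2),"hole",an(h-ho),an(m1-ho),np.linalg.norm(ho-h),"tip",t.round(4),an(t-h))
E
```

```text
screw c [ 0.5636 -0.0189  0.021 ] 6.2 6.44 6.099999999999994 6.200000000000003
[ 0.5637 -0.0179  0.0605] mark 13.72 13.65 13.82 hole 12.34 13.19 0.054147626661788295 tip [ 0.6561 -0.0065  0.057 ] 7.05
```

```bash
python3 -m jog '[[1,0.014,-0.001,0.03,0],[1,0.014,-0.001,0.035,0],[1,0.014,-0.001,0.035,0],[1,0.012,-0.002,0.030,0],[1,0,0,0.008,0]]';python3 -m jog '[[1,0,0,0,0],[1,0,0,0,0],[1,0,0,0,0]]'
```

```text
clock: 5.62
tcp_pos: [0.5515, 0.0562, 0.0723]
orientation: [-0.005, 0.706, 0.708, -0.004]
wrist_force: [-0.9, -0.7, -0.6]
finger_gap: -0.0005
grip_force: 0.0
clock: 5.87
tcp_pos: [0.5586, 0.0532, 0.0808]
orientation: [0.001, 0.707, 0.707, 0.001]
wrist_force: [0.4, 0.7, 0.1]
finger_gap: -0.0002
grip_force: 0.0
```

```bash
python3 -m jog '[[1,0,0,0.004,0],[1,0,0,0.003,0],[1,0,0,0.002,0],[1,0,0,0,0],[1,0,0,0,0]]';python3 -m jog '[[1,0,0,0.001,0],[1,0,0,0,0]]'
```

```text
clock: 6.28
tcp_pos: [0.5582, 0.0534, 0.0716]
orientation: [0.001, 0.707, 0.707, 0.001]
wrist_force: [0.3, -0.8, 4.9]
finger_gap: -0.0001
grip_force: 2.1
clock: 6.45
tcp_pos: [0.5583, 0.0535, 0.0711]
orientation: [0.001, 0.707, 0.707, 0.001]
wrist_force: [-2.8, -1.1, 10.0]
finger_gap: -0.0003
grip_force: 4.9
```

```bash
python3 -m jog '[[1,0.0002,0.0025,0,0],[1,0,0.0025,0,0],[1,0,0.0025,0,0],[1,-0.0002,0.0022,0,0],[1,0,0,0,0]]';python3 -m jog '[[1,0,0,0,0],[1,0,0,-0.002,0],[1,0,0,-0.008,0],[1,-0.01,-0.001,-0.025,0],[1,-0.015,-0.001,-0.03,0]]'; python3 -m jog '[[1,-0.015,-0.001,-0.03,0],[1,-0.014,-0.001,-0.03,0],[1,0,0,-0.02,0],[1,0,0,0,0],[1,0,0,0,0]]';python3 -m jog '[[1,0,0,0,0],[1,0,0,0,0]]'; python3 - <<'E'
from h import *
c=snap("wrist","w3")
x,y=w2p(c,[(.5633,-.0192,.06)])[0].astype(int);x0=max(0,x-120);y0=max(0,y-120);print(x0,y0)
im=c["img"][y0:y0+240,x0:x0+240,::-1];cv2.imwrite('pics/w3.png',cv2.resize(im,None,fx=2.5,fy=2.5,interpolation=cv2.INTER_CUBIC))
E
```

```text
clock: 6.87
tcp_pos: [0.5681, 0.0536, 0.0711]
orientation: [0.001, 0.707, 0.707, 0.001]
wrist_force: [-1.7, 0.4, 9.4]
finger_gap: -0.0003
grip_force: 4.6
clock: 7.28
tcp_pos: [0.5627, 0.0296, 0.1332]
orientation: [-0.002, 0.706, 0.708, -0.002]
wrist_force: [0.7, -0.2, -0.3]
finger_gap: -0.0001
grip_force: 0.0
clock: 7.7
tcp_pos: [0.5636, -0.0006, 0.216]
orientation: [0.001, 0.707, 0.707, 0.001]
wrist_force: [0.1, -0.2, -1.2]
finger_gap: 0.0001
grip_force: 0.0
clock: 7.87
tcp_pos: [0.5619, 0.0002, 0.2128]
orientation: [-0.001, 0.707, 0.707, -0.001]
wrist_force: [-0.2, -0.4, 0.4]
finger_gap: 0.0002
grip_force: 0.0
135 71
```

View pics/w3.png

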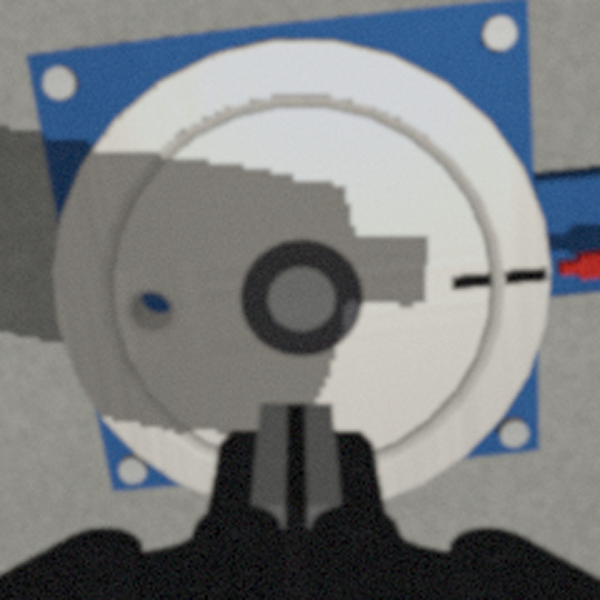

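The mark now runs from (455,282) to (545,275), close to square with the pointer tip at (560,268). The hub is at (301,298), the hole at (153,311), and screws are at (59,83), (499,33), (514,433) and (133,471).

```bash
python3 - <<'E'
from h import *
c=load("w3")
P=lambda u,v,z:p2w(c,(135+u/2.5,71+v/2.5),z)
an=lambda d:np.degrees(np.arctan2(d[1],d[0])).round(2)
ss=[P(*s,.021) for s in((59,83),(499,33),(514,433),(133,471))]
ctr=np.mean(ss,0)
print("screw c",ctr.round(4),an(ss[1]-ss[0]),an(ss[2]-ss[3]),an(ss[0]-ss[3])-90,an(ss[1]-ss[2])-90)
z=.0605
h=P(301,298,z);m1=P(545,275,z);m2=P(455,282,z);ho=P(153,311,z);t=P(560,268,.057)
print(h.round(4),"mark",an(m1-h),an(m2-h),an(m1-m2),"hole",an(h-ho),an(m1-ho),"tip",an(t-h),t.round(4))
# refine mark by thresholding along radii
im=c["img"].astype(float).mean(2)
for r in(.06,.065,.07,.08,.084):
  A=np.radians(np.arange(-2,16,.2));pts=np.c_[h[0]+r*np.cos(A),h[1]+r*np.sin(A),0*A+z]
  uv=w2p(c,pts).astype(np.float32);v=cv2.remap(im.astype(np.float32),uv[:,:1],uv[:,1:],cv2.INTER_LINEAR)[:,0]
  w=np.clip(np.median(v)-30-v,0,None);print(r,np.degrees((w*A).sum()/w.sum()))
E
```

```text
screw c [ 0.5637 -0.0189  0.021 ] 6.36 6.51 6.409999999999997 6.459999999999994
[ 0.5634 -0.0177  0.0605] mark 5.77 6.36 4.77 hole 5.43 5.64 tip 6.34 [ 0.6569 -0.0074  0.057 ]
0.06 6.5911482403600115
0.065 6.309968038993769
0.07 nan
0.08 6.422311175818552
0.084 6.19058727976715<stdin>:16: RuntimeWarning: invalid value encountered in scalar divide
```

```bash
python3 -m jog '[[-0.3,0.01,-0.006,-0.008,0],[-0.3,0.025,-0.016,-0.008,0],[-0.3,0.025,-0.016,-0.008,0],[-0.3,0.025,-0.016,-0.003,0],[-0.3,0.025,-0.016,0,0]]';python3 -m jog '[[-0.3,0.025,-0.016,0,0],[-0.3,0.025,-0.016,0,0],[-0.3,0.025,-0.016,0,0],[-0.3,0.025,-0.016,0,0],[-0.3,0.02,-0.012,0,0]]';python3 -m jog '[[-0.3,0.015,-0.008,0,0],[-0.3,0.005,-0.004,0,0],[-0.3,0,0,0,0],[-0.3,0,0,0,0],[-0.3,0,0,0,0]]';python3 -m jog '[[-0.3,0,0,0,0],[-0.3,0,0,0,0]]'; python3 - <<'E'
from h import *
c=snap("wrist","w4",scale=1.5)
print(w2p(c,[(.404,.251,.116)])*1.5,env.get_state()["tcp_pos"])
E
```

```text
clock: 8.33
tcp_pos: [0.4917, 0.1114, 0.2421]
orientation: [0.0, 0.707, 0.707, 0.0]
wrist_force: [0.1, 0.2, 0.5]
finger_gap: 0.0551
grip_force: 0.0
clock: 8.75
tcp_pos: [0.4143, 0.2316, 0.2413]
orientation: [-0.001, 0.707, 0.708, -0.0]
wrist_force: [-0.2, -0.7, -0.0]
finger_gap: 0.0553
grip_force: 0.0
clock: 9.17
tcp_pos: [0.4051, 0.2493, 0.2413]
orientation: [0.0, 0.707, 0.707, -0.0]
wrist_force: [-0.6, -0.8, 0.3]
finger_gap: 0.0553
grip_force: 0.0
clock: 9.33
tcp_pos: [0.4054, 0.249, 0.2412]
orientation: [0.0, 0.708, 0.707, -0.0]
wrist_force: [0.6, 0.7, 0.4]
finger_gap: 0.0554
grip_force: 0.0
[[377.34124476 266.1570564 ]] [0.40532267 0.24909188 0.24125286]
```

View pics/w4.png

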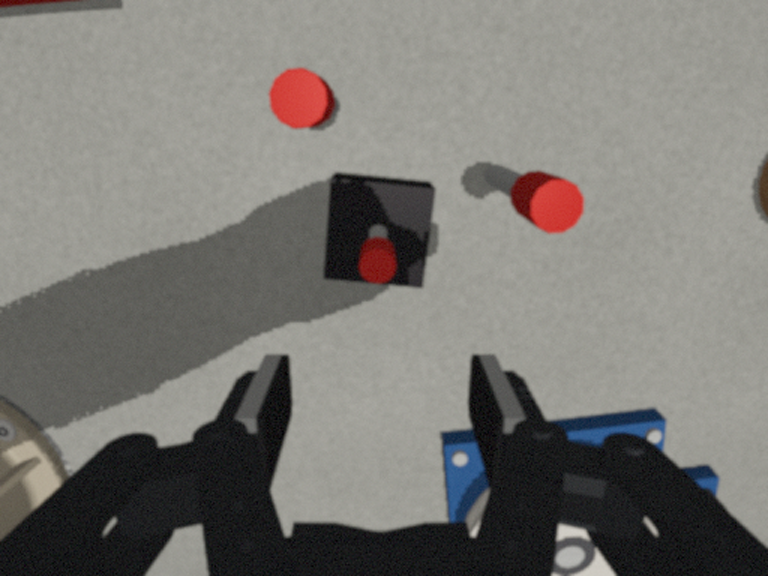

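The head top is centred near (377,264). Holder top corners are at (333,178), (433,188), (422,284) and (325,278). The jaws' inner edges are at x=291 and x=470 in row 355.

```bash
python3 - <<'E'
from h import *
c=load("w4")
P=lambda u,v,z:p2w(c,(u/1.5,v/1.5),z)
print("head",P(377,264,.116).round(4),"dia",np.linalg.norm(P(358,264,.116)-P(396,264,.116)))
print("holder",np.mean([P(*q,.040) for q in((333,178),(433,188),(422,284),(325,278))],0).round(4))
im=c["img"].astype(int);m=(im[...,0]>90)&(im[...,1]<50);m[:140]=0;m[200:]=0;m[:,:230]=0;m[:,275:]=0
v,u=np.nonzero(m);print("red",u.mean()*1.5,v.mean()*1.5,u.min()*1.5,u.max()*1.5,v.min()*1.5,v.max()*1.5)
t=env.get_state()["tcp_pos"];print("tips px",w2p(c,[t+[-.0277,.011,-.0],t+[.0277,.011,0],t])*1.5)
E
```

```text
head [0.4038 0.2522 0.116 ] dia 0.02021099783798356
holder [0.4043 0.2516 0.04  ]
red 376.95939086294413 260.61675126903555 358.5 394.5 237.0 282.0
tips px [[284.80577081 358.87865973]
 [475.31243371 358.73745002]
 [380.07523792 392.26183352]]
```

```bash
python3 -m jog '[[-0.3,0.003,-0.0013,0.015,0],[-0.3,0,0,0.025,0],[-0.3,0,0,0.025,0],[-0.3,0,0,0.025,0],[-0.3,0,0,0.02,0]]';python3 -m jog '[[-0.3,0,0,0.015,0],[-0.3,0,0,0.01,0],[-0.3,0,0,0.007,0],[-0.3,0,0,0.003,0],[-0.3,0,0,0,0]]'; python3 -m jog '[[-0.3,0,0,0,0],[-0.3,0,0,0,0],[-0.3,0,0,0,0]]'
```

```text
clock: 9.8
tcp_pos: [0.4033, 0.2521, 0.1296]
orientation: [-0.0, 0.707, 0.707, -0.0]
wrist_force: [0.7, -0.5, -0.2]
finger_gap: 0.0556
grip_force: 0.0
clock: 10.22
tcp_pos: [0.4037, 0.2527, 0.0962]
orientation: [0.0, 0.707, 0.707, -0.0]
wrist_force: [-0.7, 0.2, -0.5]
finger_gap: 0.0557
grip_force: 0.0
clock: 10.47
tcp_pos: [0.4042, 0.253, 0.0971]
orientation: [0.0, 0.707, 0.707, 0.001]
wrist_force: [0.5, -0.0, 0.4]
finger_gap: 0.0553
grip_force: 0.0
```

```bash
python3 -m jog '[[1,0,0,0.001,0],[1,0,0,0,0],[1,0,0,0,0],[1,0,0,0,0],[1,0,0,0,0]]' 50; python3 -m jog '[[1,0,0,0,0],[1,0,0,0,0],[1,0,0,0,0]]'
```

```text
clock: 10.88
tcp_pos: [0.4037, 0.2529, 0.0956]
orientation: [0.0, 0.707, 0.707, 0.0]
wrist_force: [-0.4, 0.5, 3.1]
finger_gap: 0.0187
grip_force: 48.7
clock: 11.13
tcp_pos: [0.4037, 0.2529, 0.0956]
orientation: [0.0, 0.707, 0.707, 0.0]
wrist_force: [-0.4, 0.4, 4.8]
finger_gap: 0.0187
grip_force: 48.9
```

```bash
python3 -m jog '[[1,0,0,-0.004,0],[1,0,0,-0.015,0],[1,0,0,-0.025,0],[1,0,0,-0.025,0],[1,0,0,-0.02,0]]';python3 -m jog '[[1,-0.014,0.005,-0.008,0],[1,-0.025,0.01,0,0],[1,-0.025,0.01,0,0],[1,-0.025,0.01,0,0],[1,-0.025,0.01,0,0]]';python3 -m jog '[[1,-0.025,0.01,0,0],[1,-0.025,0.01,0,0],[1,-0.025,0.01,0,0],[1,-0.025,0.01,0,0],[1,-0.025,0.008,0,0]]';python3 -m jog '[[1,-0.02,0.007,0,0],[1,-0.014,0.004,0,0],[1,-0.005,0.001,0,0],[1,0,0,0,0],[1,0,0,0,0]]';python3 -m jog '[[1,0,0,0,0],[1,0,0,0,0]]'; python3 - <<'E'
from h import *
c=snap("wrist","w5",scale=1.5)
t=env.get_state()["tcp_pos"]
print(t,w2p(c,[t+[0,0,-.0856],(.5089,-.025,.0605),(.5089,-.025,.02)])*1.5)
E
```

```text
clock: 11.55
tcp_pos: [0.4033, 0.2527, 0.1855]
orientation: [-0.0, 0.707, 0.707, -0.0]
wrist_force: [0.8, 0.5, -0.4]
finger_gap: 0.0184
grip_force: 49.4
clock: 11.97
tcp_pos: [0.4484, 0.1377, 0.1921]
orientation: [-0.0, 0.707, 0.707, -0.0]
wrist_force: [0.2, -0.2, -0.8]
finger_gap: 0.0184
grip_force: 49.4
clock: 12.38
tcp_pos: [0.4967, 0.0124, 0.1919]
orientation: [-0.0, 0.707, 0.707, -0.0]
wrist_force: [0.9, -0.2, -1.6]
finger_gap: 0.0183
grip_force: 49.4
clock: 12.8
tcp_pos: [0.508, -0.0248, 0.192]
orientation: [-0.001, 0.707, 0.707, -0.0]
wrist_force: [0.2, 0.8, -1.8]
finger_gap: 0.0189
grip_force: 49.4
clock: 12.97
tcp_pos: [0.5081, -0.0242, 0.1923]
orientation: [-0.0, 0.707, 0.708, -0.0]
wrist_force: [0.0, -0.2, -1.1]
finger_gap: 0.0189
grip_force: 49.4
[ 0.50824598 -0.0242547   0.1923775 ] [[380.26332254 295.14146386]
 [381.35767217 267.72039801]
 [381.14697704 249.08003302]]
```

View pics/w5.png

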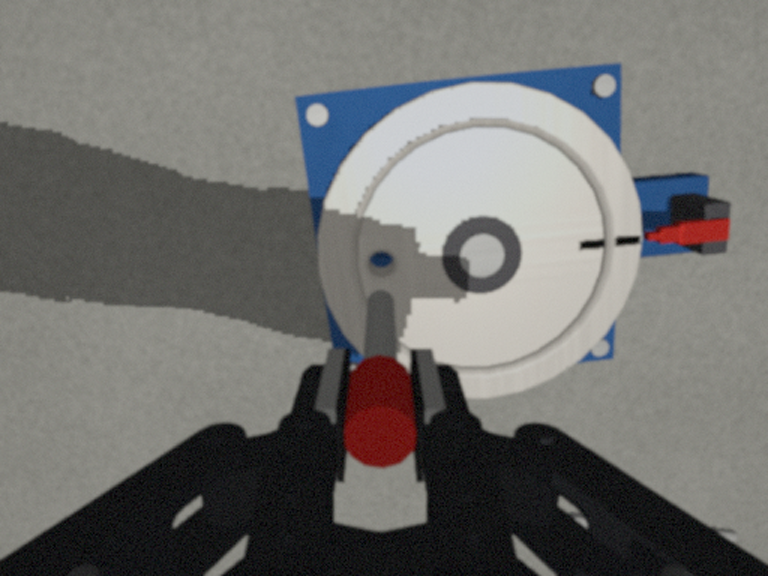

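```bash
python3 - <<'E'
from h import *
c=load("w5")
im=c["img"][150:250,204:304,::-1]
im=cv2.convertScaleAbs(cv2.resize(im,None,fx=6,fy=6,interpolation=cv2.INTER_CUBIC),alpha=1.6)
cv2.imwrite('pics/w5c.png',im)
E
```

```text
(no output)
```

View pics/w5c.png

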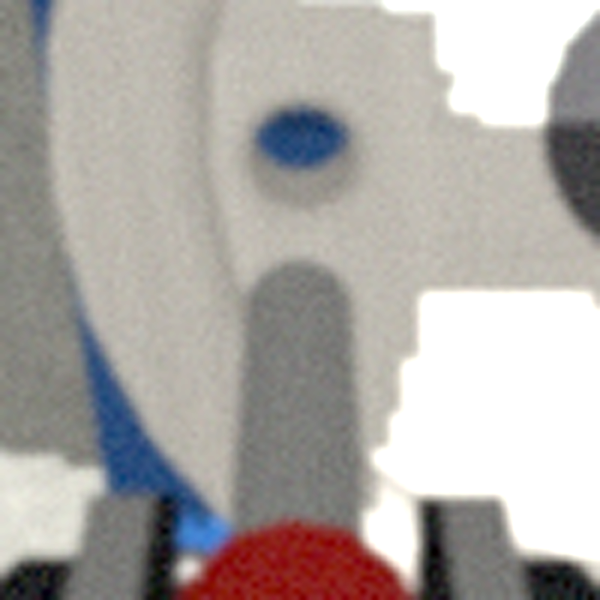

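The crop shows the hole mouth centred near (302,154), which is full-picture pixel (254.3,175.7). The pin tip is at about (300,285), matching its projected place.

```bash
python3 - <<'E'
from h import *
c=load("w5")
print("hole w5",p2w(c,(254.3,175.7),.0605).round(4),"hub",p2w(c,(482/1.5,255/1.5),.0605).round(4))
ss=[p2w(c,np.array(q)/1.5,.021) for q in((317,114),(605,85),(600,347))];print("screw diag c",((ss[0]+ss[2])/2).round(4))
print("tip",p2w(c,(254,197.5),.1068).round(4))
c=load("w3");print("hole w3",p2w(c,(135+151/2.5,71+311/2.5),.0605).round(4))
E
```

```text
hole w5 [ 0.5089 -0.0226  0.0605] hub [ 0.5637 -0.0176  0.0605]
screw diag c [ 0.5642 -0.0181  0.021 ]
tip [ 0.5086 -0.0248  0.1068]
hole w3 [ 0.5094 -0.0228  0.0605]
```

```bash
python3 -m jog '[[1,0.001,0.0006,0.006,0],[1,0,0,0.01,0],[1,0,0,0.01,0],[1,0,0,0.008,0],[1,0,0,0.004,0]]';python3 -m jog '[[1,0,0,0.002,0],[1,0,0,0.002,0],[1,0,0,0,0],[1,0,0,0,0],[1,0,0,0,0]]'
```

```text
clock: 13.43
tcp_pos: [0.508, -0.0239, 0.1522]
orientation: [-0.001, 0.707, 0.707, -0.001]
wrist_force: [0.1, -0.1, -1.2]
finger_gap: 0.0187
grip_force: 49.4
clock: 13.85
tcp_pos: [0.5095, -0.0243, 0.1507]
orientation: [0.0, 0.707, 0.707, 0.0]
wrist_force: [0.0, 0.1, -1.2]
finger_gap: 0.0187
grip_force: 49.4
```

```bash
python3 -m jog '[[1,0,0,0.002,0],[1,0,0,0.002,0],[1,0,0,0,0]]';python3 -m jog '[[1,0,0,0.0015,0],[1,0,0,0,0]]';python3 -m jog '[[1,0,0,0.0015,0],[1,0,0,0,0]]'
```

```text
clock: 14.1
tcp_pos: [0.509, -0.0242, 0.146]
orientation: [-0.0, 0.707, 0.707, -0.0]
wrist_force: [0.1, 0.5, -1.6]
finger_gap: 0.0185
grip_force: 49.4
clock: 14.27
tcp_pos: [0.509, -0.0242, 0.1446]
orientation: [-0.0, 0.707, 0.707, -0.0]
wrist_force: [0.3, 0.0, -1.4]
finger_gap: 0.0188
grip_force: 49.4
clock: 14.43
tcp_pos: [0.5091, -0.0241, 0.1431]
orientation: [-0.0, 0.707, 0.707, 0.0]
wrist_force: [1.0, 1.1, -0.8]
finger_gap: 0.018
grip_force: 49.4
```

Tip is about 3 mm below the face with almost no force, so it is in the pulley hole.

```bash
python3 -m jog '[[1,0,0,0.002,0],[1,0,0,0.002,0],[1,0,0,0,0]]';python3 -m jog '[[1,0,0,0.002,0],[1,0,0,0.002,0],[1,0,0,0,0]]'
```

```text
clock: 14.68
tcp_pos: [0.509, -0.0239, 0.1389]
orientation: [-0.0, 0.707, 0.707, 0.0]
wrist_force: [0.3, 1.0, -1.3]
finger_gap: 0.0188
grip_force: 49.4
clock: 14.93
tcp_pos: [0.509, -0.024, 0.1348]
orientation: [-0.0, 0.707, 0.707, 0.0]
wrist_force: [-0.3, 2.2, -1.4]
finger_gap: 0.019
grip_force: 49.4
```

```bash
python3 -m jog '[[1,0.0006,0,0.002,0],[1,0.0002,0,0.002,0],[1,0,0,0,0]]';python3 -m jog '[[1,0,0,0.002,0],[1,0,0,0.002,0],[1,0,0,0,0]]'; python3 -m jog '[[1,0,0,0.002,0],[1,0,0,0.002,0],[1,0,0,0,0]]'
```

```text
clock: 15.18
tcp_pos: [0.509, -0.0235, 0.1308]
orientation: [-0.0, 0.707, 0.707, -0.0]
wrist_force: [-0.6, 1.1, -1.6]
finger_gap: 0.0185
grip_force: 49.4
clock: 15.43
tcp_pos: [0.509, -0.0235, 0.1269]
orientation: [-0.0, 0.707, 0.707, -0.0]
wrist_force: [0.8, 0.4, -1.2]
finger_gap: 0.0183
grip_force: 49.4
clock: 15.68
tcp_pos: [0.509, -0.0234, 0.1229]
orientation: [-0.0, 0.707, 0.707, -0.0]
wrist_force: [-0.2, 2.0, -2.2]
finger_gap: 0.0186
grip_force: 49.4
```

```bash
python3 -m jog '[[1,0.0005,0,0.002,0],[1,0.0002,0,0.002,0],[1,0,0,0,0]]';python3 -m jog '[[1,0,0,0.002,0],[1,0,0,0.002,0],[1,0,0,0,0]]'; python3 -m jog '[[1,0,0,0.002,0],[1,0,0,0.002,0],[1,0,0,0.002,0],[1,0,0,0,0]]'
```

```text
clock: 15.93
tcp_pos: [0.5089, -0.0228, 0.1189]
orientation: [-0.0, 0.707, 0.707, -0.0]
wrist_force: [0.1, -0.4, -1.0]
finger_gap: 0.0189
grip_force: 49.4
clock: 16.18
tcp_pos: [0.5089, -0.0228, 0.1149]
orientation: [-0.0, 0.707, 0.707, -0.0]
wrist_force: [0.0, 0.4, -1.2]
finger_gap: 0.0185
grip_force: 49.4
clock: 16.52
tcp_pos: [0.5089, -0.0227, 0.1088]
orientation: [-0.0, 0.707, 0.707, -0.0]
wrist_force: [0.3, 0.1, -1.4]
finger_gap: 0.0186
grip_force: 49.4
```

```bash
python3 -m jog '[[1,0,0,0.002,0],[1,0,0,0.001,0],[1,0,0,0,0]]';python3 -m jog '[[1,0,0,0.001,0],[1,0,0,0,0]]'; python3 -m jog '[[1,0,0,0.001,0],[1,0,0,0,0]]'
```

```text
clock: 16.77
tcp_pos: [0.509, -0.0227, 0.106]
orientation: [-0.0, 0.707, 0.707, -0.0]
wrist_force: [-1.0, 0.6, -0.9]
finger_gap: 0.0186
grip_force: 49.4
clock: 16.93
tcp_pos: [0.5091, -0.0227, 0.1052]
orientation: [0.0, 0.707, 0.707, 0.0]
wrist_force: [0.3, 0.5, -0.9]
finger_gap: 0.0186
grip_force: 49.4
clock: 17.1
tcp_pos: [0.5091, -0.0227, 0.1042]
orientation: [-0.0, 0.707, 0.707, -0.0]
wrist_force: [-0.0, -0.0, -1.3]
finger_gap: 0.0188
grip_force: 49.4
```

Tip is now below the plate's mouth (0.0186 m).

```bash
python3 -m jog '[[1,0,0,0.002,0],[1,0,0,0.002,0],[1,0,0,0,0]]';python3 -m jog '[[1,0,0,0.002,0],[1,0,0,0.001,0],[1,0,0,0,0]]'; python3 -m jog '[[1,0,0,0.002,0],[1,0,0,0.001,0],[1,0,0,0,0]]'
```

```text
clock: 17.35
tcp_pos: [0.5088, -0.0227, 0.0998]
orientation: [-0.0, 0.707, 0.707, -0.0]
wrist_force: [-0.2, -0.2, -0.9]
finger_gap: 0.0188
grip_force: 49.4
clock: 17.6
tcp_pos: [0.509, -0.0227, 0.097]
orientation: [-0.0, 0.707, 0.707, -0.0]
wrist_force: [-0.0, -0.1, -1.2]
finger_gap: 0.0185
grip_force: 49.4
clock: 17.85
tcp_pos: [0.509, -0.0227, 0.094]
orientation: [-0.0, 0.707, 0.707, -0.0]
wrist_force: [0.5, 1.0, -1.5]
finger_gap: 0.0187
grip_force: 49.4
```

```bash
python3 -m jog '[[1,0,0,0.002,0],[1,0,0,0.001,0],[1,0,0,0,0]]';python3 -m jog '[[1,0,0,0.001,0],[1,0,0,0,0]]'; python3 -m jog '[[1,0,0,0.0007,0],[1,0,0,0,0]]'
```

```text
clock: 18.1
tcp_pos: [0.509, -0.0227, 0.091]
orientation: [-0.0, 0.707, 0.707, -0.0]
wrist_force: [-0.3, -0.0, -1.0]
finger_gap: 0.0185
grip_force: 49.4
clock: 18.27
tcp_pos: [0.5091, -0.0227, 0.0902]
orientation: [-0.0, 0.707, 0.707, -0.0]
wrist_force: [0.3, -0.5, -1.4]
finger_gap: 0.0185
grip_force: 49.4
clock: 18.43
tcp_pos: [0.5092, -0.0227, 0.0897]
orientation: [0.0, 0.707, 0.707, 0.0]
wrist_force: [0.2, 0.5, -0.3]
finger_gap: 0.0184
grip_force: 49.6
```

```bash
python3 -m jog '[[1,0,0,0.0007,0],[1,0,0,0,0]]';python3 -m jog '[[1,0,0,0.0007,0],[1,0,0,0,0]]'
```

```text
clock: 18.6
tcp_pos: [0.5094, -0.0228, 0.0896]
orientation: [0.0, 0.707, 0.707, 0.0]
wrist_force: [-1.7, 0.2, 5.1]
finger_gap: 0.0187
grip_force: 50.2
clock: 18.77
tcp_pos: [0.5096, -0.0228, 0.0895]
orientation: [0.001, 0.707, 0.707, 0.0]
wrist_force: [-2.3, 0.6, 9.0]
finger_gap: 0.0186
grip_force: 50.7
```

```bash
python3 -m jog '[[1,0,0,-0.001,0],[1,0,0,0,0],[-0.3,0,0,0,0],[-0.3,0,0,0,0],[-0.3,0,0,0,0]]';python3 -m jog '[[-0.3,0,0,0,0],[-0.3,0,0,0,0],[-0.3,0,0,-0.005,0],[-0.3,0,0,-0.015,0],[-0.3,0,0,-0.025,0]]';python3 -m jog '[[-0.3,0,0,-0.03,0],[-0.3,0,0,-0.03,0],[-0.3,0,0.01,-0.03,0],[-0.3,0,0.01,-0.015,0],[-0.3,0,0,0,0]]';python3 -m jog '[[-0.3,0,0,0,0],[-0.3,0,0,0,0],[-0.3,0,0,0,0]]'; python3 - <<'E'
from h import *
c=snap("wrist","w6",scale=1.5)
d=snap("side","d6",crop=(160,120,320,260),scale=1)
print(env.get_state()["tcp_pos"])
a=cv2.imread('pics/w6.png')[0:500,100:768];b=cv2.resize(cv2.imread('pics/d6.png'),None,fx=.8*3.5,fy=.8*3.5)
a=cv2.resize(a,(440,330));b=cv2.resize(b,(360,315));o=np.zeros((330,800,3),np.uint8);o[:,:440]=a;o[:315,440:]=b
cv2.imwrite('pics/o6.png',o)
E
```

```text
clock: 19.18
tcp_pos: [0.5091, -0.0227, 0.089]
orientation: [-0.0, 0.707, 0.707, -0.0]
wrist_force: [0.3, 1.2, 0.6]
finger_gap: 0.0541
grip_force: 0.0
clock: 19.6
tcp_pos: [0.5072, -0.0224, 0.1327]
orientation: [-0.002, 0.707, 0.707, -0.001]
wrist_force: [-0.2, 0.2, 0.4]
finger_gap: 0.0557
grip_force: 0.0
clock: 20.02
tcp_pos: [0.5327, -0.0233, 0.2439]
orientation: [0.004, 0.707, 0.707, 0.003]
wrist_force: [1.0, 0.7, 1.4]
finger_gap: 0.0554
grip_force: 0.0
clock: 20.27
tcp_pos: [0.5278, -0.0225, 0.2377]
orientation: [-0.001, 0.707, 0.707, -0.001]
wrist_force: [0.1, 0.3, -0.2]
finger_gap: 0.0558
grip_force: 0.0
[ 0.52800949 -0.02253631  0.23789904]
```

View pics/o6.png

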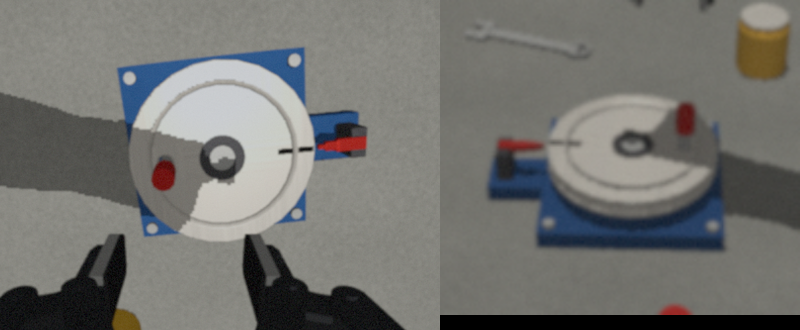

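The pin stands upright in the pulley hole at (163,175) and the mark, (280,152)–(312,149), points at the pointer tip at (316,147). One last check of the angle before handing in.

```bash
python3 - <<'E'
from h import *
c=load("w6");z=.0605;im=c["img"].astype(np.float32).mean(2)
for h in((.5636,-.0178),(.5636,-.0185)):
 for r in(.06,.065,.08,.084):
  A=np.radians(np.arange(-2,16,.2));uv=w2p(c,np.c_[h[0]+r*np.cos(A),h[1]+r*np.sin(A),0*A+z]).astype(np.float32)
  v=cv2.remap(im,uv[:,:1],uv[:,1:],cv2.INTER_LINEAR)[:,0];w=np.clip(np.median(v)-30-v,0,None);print(r,np.degrees((w*A).sum()/w.sum()).round(2))
E
```

```text
0.06 6.72
0.065 6.41
0.08 6.56
0.084 6.32
0.06 7.39
0.065 7.03
0.08 7.06
0.084 6.79
```

Mark is at about 6.5° against the unit's 6.4°, so it is on the pointer.

```bash
python3 -c "
from workcell import env
print(env.hand_in())"
```

```text
the job is handed in; nothing more can be done
None
```

The pulley's mark is within about half a degree of the pointer, the smallest pin is seated to full depth through the pulley into the base plate and released, and the job is handed in (20 s used, press on the unit up to about 14 N).

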